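# Set the round chocolate tablets on their bases

## Task

Pick out the three round chocolate tablets and set each one on the red base of its own size - small on small, medium on medium, large on large - lying flat in the middle of the base, scored face up. Set them down gently, do not drop them, and leave the square tablets where they are.

Things in the scene. Friction and masses are not known exactly. Their poses are not given: they have to be found in the camera images.
- tablet_small_center (a point): the small round chocolate tablet: a loose dark brown disc, 36 mm across and 28 mm high, lying flat, with three score lines crossing on its top face. Point: its centre, 14 mm above its underside; z is up out of the scored face.
- tablet_medium_center (a point): the medium round chocolate tablet: a loose dark brown disc, 50 mm across and 28 mm high, lying flat, with three score lines crossing on its top face. Point: its centre, 14 mm above its underside; z is up out of the scored face.
- tablet_large_center (a point): the large round chocolate tablet: a loose dark brown disc, 64 mm across and 28 mm high, lying flat, with three score lines crossing on its top face. Point: its centre, 14 mm above its underside; z is up out of the scored face.
- base_small_top (a point): the small red silicone base: a flat, rimless round disc, 60 mm across and 6 mm thick, stuck fast to the bench. Point: centre of its top face, 6 mm above the bench; z is up.
- base_medium_top (a point): the medium red silicone base: a flat, rimless round disc, 74 mm across and 6 mm thick, stuck fast to the bench. Point: centre of its top face, 6 mm above the bench; z is up.
- base_large_top (a point): the large red silicone base: a flat, rimless round disc, 88 mm across and 6 mm thick, stuck fast to the bench. Point: centre of its top face, 6 mm above the bench; z is up.
- square_small_center (a point): the small square chocolate tablet, not part of the job: a loose dark brown block, 40 x 40 mm and 28 mm high, two score lines crossing on top. Point: its centre, 14 mm above the bench; x and y are along its sides.
- square_large_center (a point): the large square chocolate tablet, not part of the job: a loose dark brown block, 52 x 52 mm and 28 mm high, two score lines crossing on top. Point: its centre, 14 mm above the bench; x and y are along its sides.
Not all that is in view belongs to the job. What is shaped like the part that bears tablet_small_center but orange or purple is not meant.

How it is judged:
By the outcome, as a careful person would: the job done as asked, in the order asked, and still so for the second after the job is handed in, with the robot touching nothing.
It also fails if it takes over 72 s, if anything falls off the work surface, if the arm or the gripper's body presses on something with over 40 N, if the wrist force passes 120 N, or if a joint passes its speed limit or range.

## Robot

A 6-joint arm with a two-finger parallel gripper is mounted at the origin on the work surface. World frame = base frame: x ahead of the robot, y to its left, z up, the work surface at z = 0. Lengths are in m, angles in rad, forces in N, time in s.
With the tool pointing down it reaches from about 0.375 to 0.975 m from the base axis. Payload 3.8 kg.
Tool frame: the origin (TCP) lies on the centre line of the jaws, within the pads' length; the fingertips stand 14 mm ahead of it and the grasp point (between the pads) lies 5 mm behind it; z points along the fingers, y is the line along which they close (so a half turn about z gives the same grasp; the last joint's range is limited). The gripper opens to 85 mm and grips with 20 to 120 N. Pads are 22 mm wide; open, the fingers measure 114 mm over their backs; the gripper's body (76 mm by 85 mm) begins 54 mm behind the grasp point. The pads swing forward as they close: fully open they stand 13 mm farther back than shut.
Start: joints at [1.179, 0.264, 1.604, -0, 1.274, -0.037], TCP at [0.234, 0.633, 0.245] pointing down, gripper open.
Joint ranges: [-2.63, 2.63], [-0.94, 2.18], [0.31, 2.57], [-1.31, 4.45], [0, 2.66], [-2.55, 2.55]. Speed limits (rad/s): [2.57, 2.57, 3.14, 3.14, 3.14, 3.14].

## Interface

Orientations are given as a rotation vector (axis times angle).
In Python, from workcell import bot, eyes, spot_in gives the robot as it stands.
- The arm moves only by the tool carry_out, never from a script. Its argument "series" is text: rows parted by semicolons, each of 4 numbers parted by spaces: the shift along the world's x, y, z in m, then the turn about the world's z in degrees. In form: tx ty tz roll; .... A call has 1 to 20 rows; each row shifts and turns the commanded pose from where the row before left it; what a row does not reach is not made up. A row lasts 1/8 s, in which the tool goes at most 62.5 mm and 10.7 degrees, less where a joint would pass 70% of its speed; a pose out of reach is approached as far as the arm can. A call is refused whole if a number of a shift passes 0.0625 or a number of a turn 10.7, either way. A call with a gripper value outside its range is refused whole. "jaw" is the gripper command: -1 is shut, 1 is fully open, values between are in proportion, set as the call begins (left out, the last holds). The fingers move at their own pace and stop on an object; "grip_force" is the grip in N (left out, the last holds). Time passes only in rows, so rows that do not move let the fingers close. It gives the time, the measured TCP pose, the force, the opening and the grip force at its end, in the units of the state.
- bot.read_state(): the state, without advancing time (a new reading comes with each control period).
- eyes.read_camera(name): name is "scene" or "side" or "wrist"; returns (picture, depth): 480x640x3 uint8, blue, green, red; 480x640 float32, m along the optical axis (not along the pixel's ray), 0 where there is no reading.
- eyes.get_calibration(name): a dict with "K" (3x3 intrinsics, pixels), "position" and "rotation" of the camera in the world; the wrist camera has in their place "T_tool_cam" (4x4, takes a point from camera to tool coordinates, whose origin is the TCP and whose axes are the flange's). Camera axes: x right, y down, z forward; pixel columns grow to the right and rows downward; lengths in m; the calibration is good to about 2 mm. A picture is of the moment at which its call begins: read the wrist's pose just before it. get_calibration takes no time and is no camera call.
- bot.finish_job(): hands the job in; it is judged then, once.
Trained networks look in the newest picture that a camera, given by its name, has taken for a name from the list of things; names that differ only in an ending like _2 or _b are one class to them, and where a whole thing is asked for, a point or a joint stands for the part that bears it (a point fixed in the world has none). Each returns a list of dicts, best first, with "score" (0 to 1); they miss things now and then, are a little off and sometimes report something else, mostly with a low value. They report only what shows in the picture. A call takes as long as a camera call. They do not tell look-alikes from the thing itself.
- spot_in(camera, target): "rect" ([centre column, centre row, width, height] in pixels, round what is visible of it).
The state is a dict: "time": time; "q": joint angles; "joint_vel": joint speeds; "joint_torque": joint torques, N m; "tool_pos": TCP position; "tcp_rot": TCP orientation; "wrist_force": force on the tool from outside, world axes, zero at the start; "torque": the same for the moment, N m; "width": opening from 0.0 (shut) to 1.0 (fully open); "grip_force": force on a finger pad.
Only numpy, scipy, OpenCV 4.12 (cv2) and the standard library are available. Lean on these libraries where they do the work, as an engineer would, in place of code of your own. Each camera call takes 0.05 s, during which the arm holds its last target. There are 200 camera calls.

## Working session

There is one attempt and no reset: what is moved stays moved. The work goes in short steps, Python scripts to look and compute and a tool call to move; the robot and the scene stay as the last step left them, time stands still between calls to the robot, and variables do not carry over. Pictures are saved under pics/ and viewed, at most 14 in all, crops included, and the job is handed in when it is done.

Besides the shell and the picture viewer there is one more tool, called after "Request:" by a JSON object that holds its "op" and its "data". carry_out: Moves the arm, as the interface text tells. Its arguments: {"type":"object","properties":{"series":{"type":"string"},"jaw":{"type":"number"},"grip_force":{"type":"number"}},"required":["series"]}

```bash
mkdir -p pics; ls
python3 - <<'E'
from workcell import bot, eyes, spot_in
import cv2,numpy as np
for n in ("scene","side"):
    p,d=eyes.read_camera(n); cv2.imwrite(f"pics/{n}0.png",p); np.savez(f"{n}0.npz",p=p,d=d)
    c=eyes.get_calibration(n); print(n,c)
s=bot.read_state();print(s)
E
```

```text
pics
scene {'K': array([[495.80976591,   0.        , 320.14860879],
       [  0.        , 495.80976591, 239.28033385],
       [  0.        ,   0.        ,   1.        ]]), 'position': array([ 1.08753903, -0.22774228,  0.71553888]), 'rotation': array([-2.06890241, -1.428283  ,  0.49874715])}
side {'K': array([[483.2858505 ,   0.        , 312.87838202],
       [  0.        , 483.2858505 , 246.36595683],
       [  0.        ,   0.        ,   1.        ]]), 'position': array([ 0.51253363, -0.70656172,  0.44669242]), 'rotation': array([-2.09698138,  0.09492745, -0.06647628])}
{'time': 0.1, 'q': array([ 1.17915202e+00,  2.64707310e-01,  1.60523849e+00,  3.55605905e-05,
        1.27370994e+00, -3.69285934e-02]), 'joint_vel': array([ 0.0006852 , -0.00140491, -0.0050442 ,  0.00106642, -0.00043519,
        0.00127246]), 'joint_torque': array([ 1.18639086e-04, -5.16703606e+01, -3.68588090e+01, -9.52869937e-05,
        6.26304274e-03,  6.77543088e-07]), 'tool_pos': array([0.23421049, 0.63238806, 0.24406606]), 'tcp_rot': array([-0.55420221, -3.09184239,  0.00315473]), 'wrist_force': array([ 0.88484486,  0.03656274, -0.1647586 ]), 'torque': array([ 0.00373507, -0.00510872,  0.00911126]), 'grip_force': 0.0, 'width': 1.0022446092952113}
```

View pics/scene0.png

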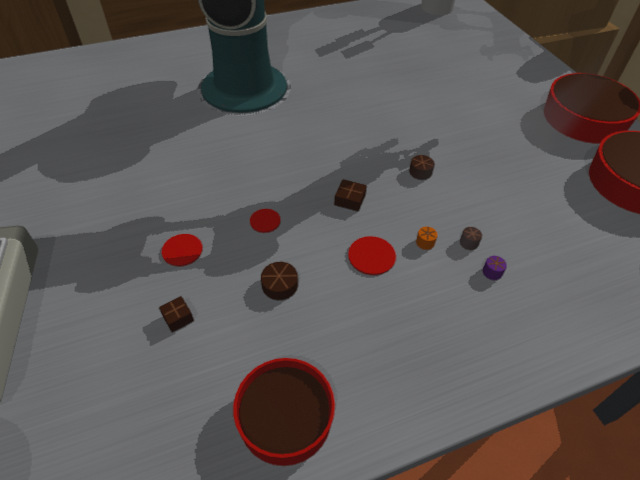

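View pics/side0.png

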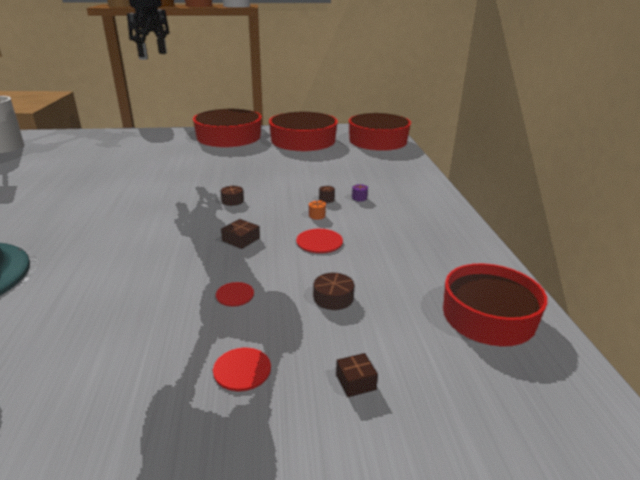

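Three similar small discs appear in the scene view: orange (427,237), purple (494,267) and brown (471,238). The brown one fits "dark brown". The medium round tablet is at (422,167) and the large at (279,280). The bases are at (265,220), (182,249) and (372,255).

```bash
cat > h.py <<'E'
import numpy as np,cv2
from scipy.spatial.transform import Rotation as R
def cloud(d,c,R_=None,t=None):
    K=c["K"]; v,u=np.mgrid[:480,:640]
    P=np.stack([(u-K[0,2])/K[0,0]*d,(v-K[1,2])/K[1,1]*d,d],-1)
    if R_ is None: R_=R.from_rotvec(c["rotation"]).as_matrix(); t=c["position"]
    return P@R_.T+t
def blobs(p,W,d):
    hsv=cv2.cvtColor(p,cv2.COLOR_BGR2HSV); z=W[...,2]
    red=((hsv[...,0]<8)|(hsv[...,0]>172))&(hsv[...,1]>180)&(z<.02)&(d>0)
    top=(z>.022)&(z<.036)&(d>0)
    rng=(np.hypot(W[...,0],W[...,1])<1.05)&(np.hypot(W[...,0],W[...,1])>.25)
    for nm,m in(("red",red),("top",top)):
        n,l,st,ce=cv2.connectedComponentsWithStats((m&rng).astype(np.uint8))
        for i in range(1,n):
            if st[i,4]<60: continue
            P=W[l==i]; c,r=cv2.minEnclosingCircle(P[:,:2].astype(np.float32))
            print(nm,ce[i].round(),st[i,4],"ctr",np.round(c,4),"diam",round(2*r,4),"mean",P.mean(0).round(4),"hsv",hsv[l==i].mean(0).round())
E
python3 - <<'E'
from workcell import eyes
from h import *
for n in("scene","side"):
    f=np.load(n+"0.npz"); print(n); W=cloud(f["d"],eyes.get_calibration(n)); blobs(f["p"],W,f["d"])
p=np.load("scene0.npz")["p"]
cv2.imwrite("pics/crop.png",cv2.resize(p[130:300,380:540],None,fx=3.5,fy=3.5,interpolation=cv2.INTER_CUBIC))
E
```

```text
scene
red [586. 137.] 219 ctr [0.4666 0.6725] diam 0.0738 mean [0.4701 0.6677 0.0106] hsv [  3. 207.  73.]
red [612. 194.] 463 ctr [0.6212 0.6163] diam 0.139 mean [0.6362 0.5933 0.0105] hsv [  5. 209.  69.]
red [265. 220.] 544 ctr [ 0.4554 -0.0861] diam 0.0599 mean [ 0.4562 -0.0863  0.005 ] hsv [  1. 223. 101.]
red [182. 249.] 982 ctr [ 0.4708 -0.2488] diam 0.0767 mean [ 0.4727 -0.2492  0.005 ] hsv [  1. 231. 132.]
red [372. 255.] 1381 ctr [0.6047 0.0729] diam 0.0892 mean [0.6055 0.0708 0.005 ] hsv [  1. 234. 142.]
red [285. 460.] 109 ctr [ 0.8753 -0.1835] diam 0.0954 mean [ 0.8884 -0.1898  0.0144] hsv [  7. 205.  71.]
top [439.   3.] 135 ctr [-0.2082  0.6735] diam 0.0961 mean [-0.1832  0.6585  0.0288] hsv [25.  6. 73.]
top [580. 125.] 403 ctr [0.4147 0.7105] diam 0.1899 mean [0.4449 0.6614 0.0293] hsv [  9. 165.  74.]
top [423. 163.] 321 ctr [0.4349 0.2644] diam 0.0517 mean [0.4364 0.2646 0.0266] hsv [  9. 123.  58.]
top [613. 186.] 335 ctr [0.6153 0.6125] diam 0.1414 mean [0.6315 0.5907 0.0288] hsv [  7. 209.  69.]
top [351. 191.] 524 ctr [0.4593 0.0916] diam 0.0725 mean [0.4607 0.
[... 2213 characters left out ...]
 [0.6373 0.2569] diam 0.0366 mean [0.6372 0.2535 0.0261] hsv [11. 94. 79.]
top [317. 205.] 136 ctr [0.6076 0.179 ] diam 0.0375 mean [0.6081 0.1766 0.0263] hsv [ 10. 176. 163.]
top [240. 228.] 448 ctr [0.4564 0.0909] diam 0.0716 mean [0.4565 0.0881 0.0266] hsv [  9. 100.  71.]
top [333. 285.] 871 ctr [ 0.6038 -0.1048] diam 0.0672 mean [ 0.6042 -0.1088  0.0272] hsv [  8. 111.  77.]
top [494. 295.] 2873 ctr [ 0.831  -0.1634] diam 0.1273 mean [ 0.8332 -0.162   0.0347] hsv [  7. 150.  69.]
top [488. 323.] 757 ctr [ 0.8195 -0.1811] diam 0.1339 mean [ 0.8007 -0.2183  0.0291] hsv [ 17. 187. 104.]
top [356. 368.] 889 ctr [ 0.6092 -0.2824] diam 0.054 mean [ 0.6086 -0.2851  0.0274] hsv [  8. 118.  71.]
```

View pics/crop.png

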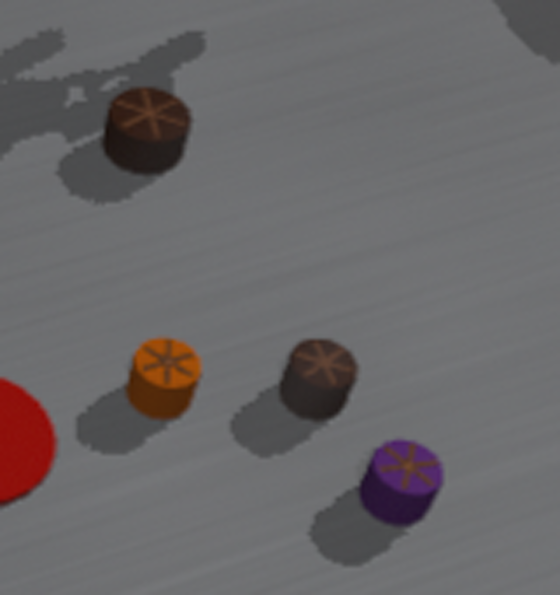

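The crop confirms it. The brown disc at (471,238) is the small round chocolate tablet, and its orange and purple look-alikes are not meant. Next I'll move above it and check with the wrist camera.

Request:
{"op": "carry_out", "data": {"series": "0.05 -0.047 0 6.25;0.05 -0.047 0 6.25;0.05 -0.047 0 6.25;0.05 -0.047 0 6.25;0.05 -0.047 0 6.25;0.05 -0.047 0 6.25;0.05 -0.047 0 6.25;0.05 -0.047 0 6.25;0 0 0 0;0 0 0 0", "jaw": 0.3, "grip_force": 30}}

```text
time: 1.35
tool_pos: [0.5985, 0.2902, 0.2445]
tcp_rot: [0.801, -3.036, -0.001]
wrist_force: [0.5, 0.5, -0.7]
width: 0.644
grip_force: 0.0
```

```bash
cat > w.py <<'E'
import sys
from workcell import bot,eyes
from h import *
s=bot.read_state(); p,d=eyes.read_camera("wrist"); c=eyes.get_calibration("wrist"); T=c["T_tool_cam"]
Rt=R.from_rotvec(s["tcp_rot"]).as_matrix()
W=cloud(d,c,Rt@T[:3,:3],Rt@T[:3,3]+s["tool_pos"])
print("t",s["time"],"tcp",s["tool_pos"].round(4),"yaxis",Rt[:,1].round(3),"z",Rt[:,2].round(3),"q",s["q"].round(2),"w",s["width"])
blobs(p,W,d)
Tl=cloud(d,c,T[:3,:3],T[:3,3]); m=(d>0)&(abs(Tl[...,0])<.03)&(abs(Tl[...,1])<.062)&(Tl[...,2]<.03)&(Tl[...,2]>-.05)
if m.sum():
    for sg in(-1,1):
        k=m&(Tl[...,1]*sg>0)
        if k.sum(): print("finger",sg,k.sum(),"max z tool",np.percentile(Tl[k][:,2],[50,95,99.5]).round(4),"y",np.percentile(Tl[k][:,1],[1,99]).round(4))
cv2.imwrite(f"pics/{sys.argv[1]}.png",p)
E
python3 w.py w1
```

```text
t 1.35 tcp [0.5985 0.2902 0.2445] yaxis [-0.493  0.87   0.001] z [-0.002 -0.    -1.   ] q [ 0.41  0.25  1.63  0.    1.27 -1.67] w 0.6443027673881714
red [126. 103.] 6724 ctr [0.6047 0.0728] diam 0.0881 mean [0.6036 0.0731 0.0055] hsv [  3. 247. 214.]
red [581. 326.] 970 ctr [0.5717 0.6187] diam 0.1085 mean [0.572  0.6028 0.0108] hsv [ 40. 239.  87.]
red [501. 458.] 466 ctr [0.7655 0.6391] diam 0.0662 mean [0.7615 0.6347 0.0104] hsv [ 50. 238.  84.]
top [394.  38.] 2854 ctr [0.4355 0.2663] diam 0.0501 mean [0.4358 0.266  0.0271] hsv [ 10. 166.  86.]
top [218. 167.] 1143 ctr [0.6115 0.1804] diam 0.036 mean [0.6108 0.1808 0.0272] hsv [ 13. 230. 208.]
top [275. 232.] 991 ctr [0.6404 0.2575] diam 0.0362 mean [0.6398 0.2572 0.0271] hsv [ 14. 164.  91.]
top [245. 286.] 314 ctr [0.7137 0.2599] diam 0.0356 mean [0.7062 0.2567 0.0266] hsv [139. 156. 129.]
top [590. 334.] 782 ctr [0.5724 0.6117] diam 0.0963 mean [0.5727 0.5997 0.029 ] hsv [ 42. 242.  86.]
top [514. 470.] 294 ctr [0.7603 0.644 ] diam 0.0591 mean [0.758  0.64   0.0286] hsv [ 44. 240.  84.]
finger -1 10290 max z tool [-0.0422 -0.0019  0.0081] y [-0.0607 -0.0285]
finger 1 10349 max z tool [-0.0421 -0.0017  0.0082] y [0.0265 0.0589]
```

View pics/w1.png

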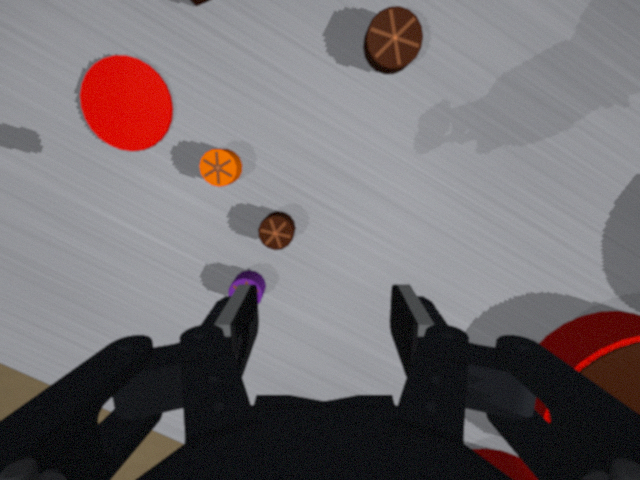

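The wrist view shows the brown small tablet at (275,232), between the orange disc (218,167) and the purple one (245,286). At this opening the fingertips sit about 8 mm ahead of the TCP. Descending.

Request:
{"op": "carry_out", "data": {"series": "0.021 -0.0164 0 0;0.0205 -0.0164 0 0;0 0 -0.03 0;0 0 -0.03 0;0 0 -0.03 0;0 0 -0.03 0;0 0 -0.03 0;0 0 -0.03 0;0 0 0 0"}}

```text
time: 2.52
tool_pos: [0.6385, 0.2562, 0.0617]
tcp_rot: [0.802, -3.031, 0.001]
wrist_force: [-0.8, 0.6, -0.5]
width: 0.649
grip_force: 0.0
```

Request:
{"op": "carry_out", "data": {"series": "0.0015 0.0011 -0.02 0;0 0 -0.018 0;0 0 -0.0085 0;0 0 0 0"}}

```text
time: 3.02
tool_pos: [0.641, 0.2585, 0.0176]
tcp_rot: [0.804, -3.035, 0.0]
wrist_force: [0.9, -0.4, -0.5]
width: 0.65
grip_force: 0.0
```

Request:
{"op": "carry_out", "data": {"series": "0 0 0 0;0 0 0 0;0 0 0 0;0 0 0 0;0 0 0 0", "jaw": -0.5}}

```text
time: 3.65
tool_pos: [0.6424, 0.259, 0.0197]
tcp_rot: [-0.804, 3.035, 0.0]
wrist_force: [0.8, 0.4, 4.5]
width: 0.414
grip_force: 30.3
```

Request:
{"op": "carry_out", "data": {"series": "0 0 0.015 0;0 0 0.025 0;0 0 0.03 0;0 0 0.02 0;-0.01 -0.02 0 -4.5;-0.02 -0.035 0 -4.5;-0.02 -0.037 0 -4.5;-0.02 -0.037 0 -4.5;-0.02 -0.037 0 -4.5;-0.02 -0.037 0 -4.5;-0.02 -0.037 0 -4.5;-0.02 -0.037 0 -4.5;-0.02 -0.035 0 -4.5;-0.01 -0.02 0 -4.5;-0.006 -0.013 0 0;0 0 0 0;0 0 0 0"}}

```text
time: 5.78
tool_pos: [0.4562, -0.0857, 0.1089]
tcp_rot: [0.418, 3.113, 0.001]
wrist_force: [0.0, -0.2, -0.2]
width: 0.41
grip_force: 30.0
```

```bash
sed -i 's/^blobs(p,W,d)$/blobs(p,W,d)\nfor n in("scene",):\n    pp,dd=eyes.read_camera(n); cv2.imwrite(f"pics\/{sys.argv[1]}_{n}.png",pp)/' w.py; python3 w.py w2
```

```text
t 5.775 tcp [ 0.4562 -0.0857  0.1089] yaxis [0.263 0.965 0.   ] z [ 0.  0. -1.] q [-0.24 -0.01  2.18  0.    0.97 -1.54] w 0.40994212637501104
red [325. 230.] 4404 ctr [ 0.4546 -0.0847] diam 0.0586 mean [ 0.4483 -0.083   0.0052] hsv [  2. 249. 230.]
red [108. 315.] 7059 ctr [ 0.4709 -0.2476] diam 0.0743 mean [ 0.4674 -0.2471  0.0054] hsv [  4. 250. 213.]
red [592. 358.] 6402 ctr [0.6039 0.0729] diam 0.0891 mean [0.5929 0.0806 0.0049] hsv [  3. 253. 215.]
top [607. 178.] 6480 ctr [0.4585 0.0912] diam 0.0715 mean [0.4566 0.0841 0.0267] hsv [ 11. 189.  74.]
finger -1 13683 max z tool [-0.0336  0.0017  0.0155] y [-0.0514 -0.0004]
finger 1 13714 max z tool [-0.0337  0.0018  0.0157] y [0.0006 0.0518]
```

View pics/w2.png

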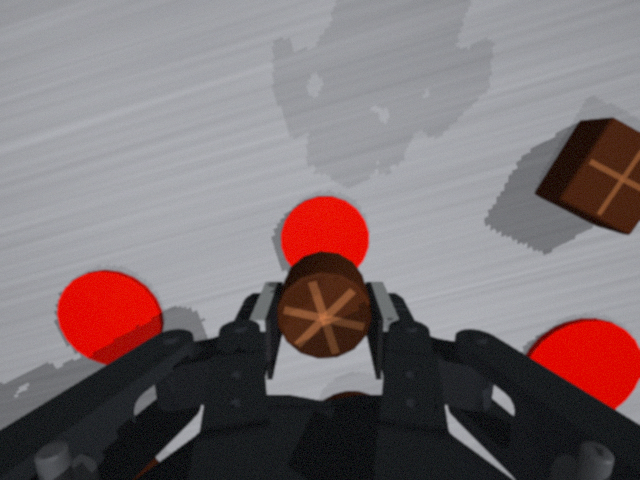

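The small tablet is held flat at (323,305), above and in front of the small base at (325,230). I'll measure its centre in the tool frame.

```bash
cat > held.py <<'E'
import sys
from workcell import bot,eyes
from h import *
s=bot.read_state(); p,d=eyes.read_camera("wrist"); c=eyes.get_calibration("wrist"); T=c["T_tool_cam"]
Rt=R.from_rotvec(s["tcp_rot"]).as_matrix()
L=cloud(d,c,T[:3,:3],T[:3,3]); hsv=cv2.cvtColor(p,cv2.COLOR_BGR2HSV)
m=(d>0)&(np.hypot(L[...,0],L[...,1])<.045)&(hsv[...,1]>120)&(L[...,2]<.045)&(L[...,2]>-.045)
z=L[m][:,2]; h,e=np.histogram(z,bins=90,range=(-.045,.045)); zt=e[h.argmax()]+.0005
k=m&(abs(L[...,2]-zt)<.002); P=L[k]; ce,r=cv2.minEnclosingCircle(P[:,:2].astype(np.float32))
A=np.c_[P[:,:2],np.ones(len(P))]; pl=np.linalg.lstsq(A,P[:,2],rcond=None)[0]
cw=Rt@np.array([*ce,P[:,2].mean()])+s["tool_pos"]
print("tcp",s["tool_pos"].round(4),"top in tool",np.round(ce,4),"z",P[:,2].mean().round(4),"diam",round(2*r,4),"tilt deg",np.degrees(pl[:2]).round(1),"world top",cw.round(4),"underside z",(cw[2]-.028).round(4),len(P))
E
python3 held.py
```

```text
tcp [ 0.4563 -0.0856  0.1088] top in tool [ 0.0017 -0.005 ] z -0.0076 diam 0.0479 tilt deg [0.6 0.1] world top [ 0.4532 -0.09    0.1164] underside z 0.0884 6298
```

```bash
python3 - <<'E'
s=open('held.py').read()
s=s.replace("P=L[k];","n,l,st,_=cv2.connectedComponentsWithStats(cv2.morphologyEx(k.astype(np.uint8),cv2.MORPH_OPEN,np.ones((9,9))));k=l==1+st[1:,4].argmax();P=L[k];")
open('held.py','w').write(s)
E
python3 held.py
```

```text
tcp [ 0.4562 -0.0856  0.1088] top in tool [ 0.0029 -0.    ] z -0.0076 diam 0.0353 tilt deg [ 0.4 -0. ] world top [ 0.4534 -0.0848  0.1164] underside z 0.0884 6010
```

Request:
{"op": "carry_out", "data": {"series": "0.0016 -0.001 -0.02 0;0 0 -0.02 0;0 0 -0.02 0;0 0 -0.012 0;0 0 0 0;0 0 0 0"}}

```text
time: 6.72
tool_pos: [0.4581, -0.0872, 0.0374]
tcp_rot: [0.418, 3.113, -0.0]
wrist_force: [0.8, 0.1, -0.4]
width: 0.407
grip_force: 30.0
```

Request:
{"op": "carry_out", "data": {"series": "0 0 -0.006 0;0 0 -0.003 0;0 0 0 0;0 0 0 0"}}

```text
time: 7.22
tool_pos: [0.4574, -0.0872, 0.0278]
tcp_rot: [0.419, 3.113, -0.0]
wrist_force: [-0.5, -0.3, -0.7]
width: 0.409
grip_force: 30.0
```

```bash
python3 held.py
```

```text
tcp [ 0.4574 -0.0872  0.0278] top in tool [0.0027 0.0002] z -0.0076 diam 0.0354 tilt deg [0.3 0.2] world top [ 0.4549 -0.0863  0.0354] underside z 0.0074 5977
```

Request:
{"op": "carry_out", "data": {"series": "0 0 -0.0015 0;0 0 0 0;0 0 0 0"}}

```text
time: 7.65
tool_pos: [0.4574, -0.0872, 0.0262]
tcp_rot: [-0.419, -3.113, 0.0]
wrist_force: [-0.1, 0.9, -0.9]
width: 0.411
grip_force: 30.0
```

Request:
{"op": "carry_out", "data": {"series": "0 0 -0.0007 0;0 0 0 0;0 0 0 0"}}

```text
time: 8.02
tool_pos: [0.4575, -0.0872, 0.0256]
tcp_rot: [0.419, 3.113, -0.0]
wrist_force: [-0.5, 0.7, -0.6]
width: 0.411
grip_force: 30.1
```

Request:
{"op": "carry_out", "data": {"series": "0 0 -0.0006 0;0 0 0 0;0 0 0 0"}}

```text
time: 8.4
tool_pos: [0.4575, -0.0872, 0.0256]
tcp_rot: [-0.419, -3.113, 0.0]
wrist_force: [-1.0, 0.1, 5.4]
width: 0.41
grip_force: 30.6
```

Request:
{"op": "carry_out", "data": {"series": "0 0 0 0;0 0 0 0;0 0 0 0;0 0 0 0", "jaw": 0.2}}

```text
time: 8.9
tool_pos: [0.4573, -0.0872, 0.0248]
tcp_rot: [-0.419, -3.113, -0.0]
wrist_force: [-0.4, -0.8, 0.3]
width: 0.605
grip_force: 0.0
```

Request:
{"op": "carry_out", "data": {"series": "0 0 0.01 0;0 0 0.02 0;0 0 0.035 0;0 0 0.035 0;-0.002 0.015 0 0;-0.002 0.03 0 0;-0.002 0.035 0 0;-0.002 0.036 0 0;-0.002 0.036 0 0;-0.002 0.036 0 0;-0.002 0.036 0 0;-0.002 0.036 0 0;-0.002 0.035 0 0;-0.002 0.03 0 0;-0.002 0.02 0 0;0 0.008 0 0;0 0 0 0;0 0 0 0", "jaw": 0.65}}

```text
time: 11.15
tool_pos: [0.4353, 0.265, 0.1248]
tcp_rot: [-0.42, -3.113, 0.001]
wrist_force: [0.8, -0.4, -0.7]
width: 0.825
grip_force: 0.0
```

```bash
python3 w.py w3
```

```text
t 11.15 tcp [0.4353 0.265  0.1248] yaxis [ 0.265  0.964 -0.001] z [-0.    -0.001 -1.   ] q [ 0.5   0.06  2.07 -0.    1.01 -0.8 ] w 0.8252433080101459
red [138. 456.] 1736 ctr [0.5804 0.0591] diam 0.0657 mean [0.5794 0.0613 0.0055] hsv [  4. 251. 195.]
top [326. 242.] 4324 ctr [0.4346 0.2662] diam 0.05 mean [0.4336 0.2668 0.0272] hsv [ 11. 176.  84.]
top [ 96. 326.] 3701 ctr [0.4589 0.0925] diam 0.072 mean [0.45   0.0964 0.0271] hsv [ 11. 190.  68.]
finger -1 9545 max z tool [-0.0439 -0.0032  0.0052] y [-0.0612 -0.0341]
finger 1 9623 max z tool [-0.0439 -0.003   0.0051] y [0.0345 0.0614]
```

View pics/w3_scene.png

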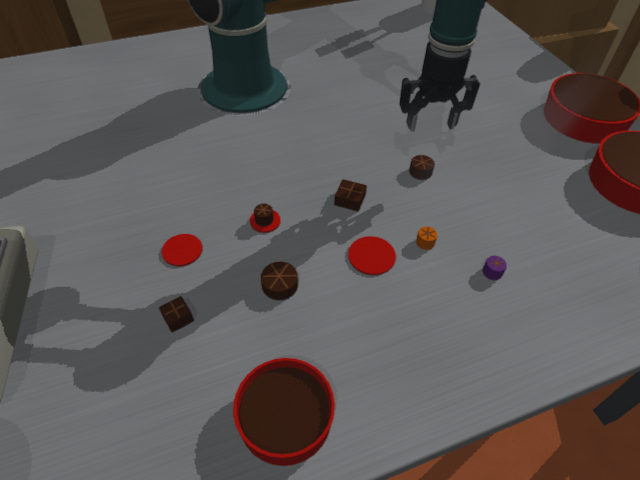

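The scene view shows the small tablet sitting on the small base at (264,214). Going down on the medium tablet.

Request:
{"op": "carry_out", "data": {"series": "-0.0003 0.001 -0.025 0;0 0 -0.03 0;0 0 -0.025 0;0 0 -0.015 0;0 0 -0.01 0;0 0 0 0;0 0 0 0"}}

```text
time: 12.12
tool_pos: [0.4359, 0.2672, 0.0208]
tcp_rot: [0.419, 3.112, 0.002]
wrist_force: [-0.6, 0.5, -0.2]
width: 0.832
grip_force: 0.0
```

Request:
{"op": "carry_out", "data": {"series": "-0.0008 -0.0008 -0.0055 0;0 0 0 0;0 0 0 0"}}

```text
time: 12.5
tool_pos: [0.4343, 0.266, 0.0146]
tcp_rot: [0.419, 3.113, 0.0]
wrist_force: [-0.3, -0.1, 0.4]
width: 0.821
grip_force: 0.0
```

Request:
{"op": "carry_out", "data": {"series": "0 0 0 0;0 0 0 0;0 0 0 0;0 0 0 0;0 0 0 0", "jaw": -0.2}}

```text
time: 13.12
tool_pos: [0.4347, 0.2662, 0.0148]
tcp_rot: [0.419, 3.113, 0.001]
wrist_force: [0.5, -0.0, 5.3]
width: 0.573
grip_force: 31.7
```

Request:
{"op": "carry_out", "data": {"series": "0 0 0.015 0;0 0 0.03 0;0 0 0.035 0;0 0 0.02 0;0.003 -0.02 0 0;0.0025 -0.035 0 0;0.0025 -0.037 0 0;0.0025 -0.037 0 0;0.0025 -0.037 0 0;0.0025 -0.037 0 0;0.0025 -0.037 0 0;0.0025 -0.037 0 0;0.0025 -0.037 0 0;0.0025 -0.037 0 0;0.0025 -0.037 0 0;0.0025 -0.037 0 0;0.0025 -0.037 0 0;0.0025 -0.035 0 0;0.0025 -0.018 0 0;0 0 0 0"}}

```text
time: 15.62
tool_pos: [0.4723, -0.2496, 0.1147]
tcp_rot: [0.422, 3.113, 0.0]
wrist_force: [-0.8, 0.6, -0.5]
width: 0.569
grip_force: 31.4
```

```bash
python3 held.py; python3 w.py w4
```

```text
tcp [ 0.4723 -0.2496  0.1147] top in tool [0.0005 0.0003] z -0.0124 diam 0.0498 tilt deg [0.2 0.1] world top [ 0.472  -0.2492  0.1271] underside z 0.0991 12583
t 15.675 tcp [ 0.4721 -0.2486  0.1144] yaxis [0.265 0.964 0.001] z [-0.001  0.001 -1.   ] q [-0.53  0.12  2.03  0.    0.99 -1.83] w 0.567974958069007
red [547. 146.] 3208 ctr [ 0.4546 -0.086 ] diam 0.0599 mean [ 0.4495 -0.0947  0.0052] hsv [  5. 245. 191.]
red [323. 222.] 5577 ctr [ 0.4708 -0.2485] diam 0.0727 mean [ 0.4599 -0.2454  0.0052] hsv [  2. 249. 236.]
top [585. 153.] 3728 ctr [ 0.4551 -0.0872] diam 0.0371 mean [ 0.4545 -0.0898  0.032 ] hsv [ 11. 180.  86.]
top [587. 360.] 3034 ctr [ 0.6036 -0.1022] diam 0.0639 mean [ 0.5955 -0.0962  0.0268] hsv [ 10. 182.  82.]
finger -1 17332 max z tool [-0.0157 -0.0026  0.0107] y [-0.0563 -0.0004]
finger 1 17386 max z tool [-0.0158 -0.0025  0.0111] y [0.0006 0.0568]
```

View pics/w4.png

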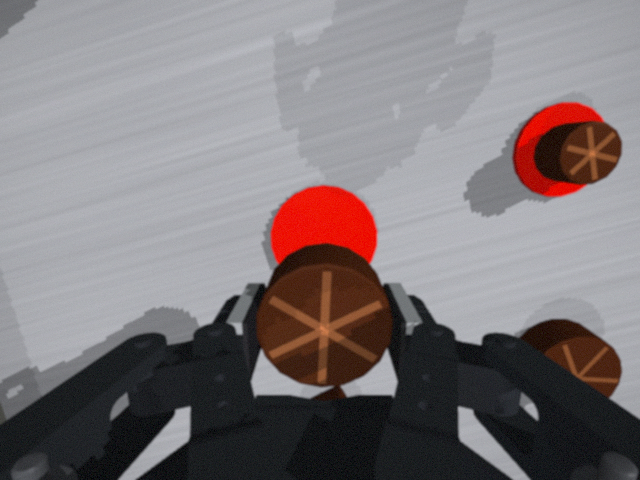

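The medium tablet is held flat at (325,318) over its base at (323,222). The small one is centred on its base to within about 1 mm.

Request:
{"op": "carry_out", "data": {"series": "-0.0012 0 -0.02 0;0 0 -0.025 0;0 0 -0.025 0;0 0 -0.012 0;0 0 -0.006 0;0 0 0 0;0 0 0 0"}}

```text
time: 16.65
tool_pos: [0.4719, -0.2494, 0.0274]
tcp_rot: [0.419, 3.112, -0.001]
wrist_force: [0.3, -0.3, -0.7]
width: 0.572
grip_force: 31.4
```

Request:
{"op": "carry_out", "data": {"series": "-0.0005 0.0003 -0.004 0;0 0 -0.0012 0;0 0 -0.0006 0;0 0 0 0;0 0 0 0"}}

```text
time: 17.27
tool_pos: [0.4705, -0.2487, 0.0208]
tcp_rot: [-0.419, -3.113, -0.0]
wrist_force: [-1.4, 0.0, 2.4]
width: 0.567
grip_force: 31.7
```

Request:
{"op": "carry_out", "data": {"series": "0 0 0 0;0 0 0 0;0 0 0 0;0 0 0 0", "jaw": 0.6}}

```text
time: 17.77
tool_pos: [0.4707, -0.2487, 0.0207]
tcp_rot: [0.419, 3.113, -0.0]
wrist_force: [-0.5, 0.7, -0.1]
width: 0.802
grip_force: 0.0
```

Request:
{"op": "carry_out", "data": {"series": "0 0 0.01 0;0 0 0.02 0;0 0 0.035 0;0 0 0.035 0;0.013 0.012 0 0;0.022 0.024 0 0;0.022 0.024 0 0;0.022 0.024 0 0;0.022 0.024 0 0;0.022 0.024 0 0;0.013 0.012 0 0;0 0 0 0;0 0 0 0", "jaw": 1}}

```text
time: 19.4
tool_pos: [0.6058, -0.1052, 0.1202]
tcp_rot: [-0.419, -3.112, 0.001]
wrist_force: [-0.1, -0.2, 0.3]
width: 0.997
grip_force: 0.0
```

```bash
python3 w.py w5
```

```text
t 19.4 tcp [ 0.6058 -0.1052  0.1202] yaxis [ 0.264  0.964 -0.001] z [-0.001 -0.    -1.   ] q [-0.21  0.26  1.85 -0.    1.03 -1.51] w 0.9970381339732963
red [292.  24.] 2553 ctr [ 0.4594 -0.0861] diam 0.0575 mean [ 0.4719 -0.0882  0.0056] hsv [  8. 236. 167.]
red [74. 99.] 4480 ctr [ 0.4718 -0.2475] diam 0.0734 mean [ 0.4765 -0.2338  0.0055] hsv [  6. 241. 181.]
red [579. 165.] 13319 ctr [0.6046 0.0721] diam 0.0881 mean [0.6025 0.071  0.0049] hsv [  2. 252. 201.]
top [284.   7.] 758 ctr [ 0.4653 -0.089 ] diam 0.0302 mean [ 0.4704 -0.0901  0.0303] hsv [ 16. 192.  48.]
top [31. 94.] 5531 ctr [ 0.4713 -0.2479] diam 0.0508 mean [ 0.4747 -0.2399  0.0322] hsv [ 11. 183.  72.]
top [324. 247.] 7312 ctr [ 0.6072 -0.1052] diam 0.064 mean [ 0.6059 -0.1048  0.0272] hsv [ 11. 180.  80.]
top [ 76. 319.] 3365 ctr [ 0.6114 -0.2824] diam 0.0548 mean [ 0.6107 -0.2803  0.0272] hsv [ 13. 179.  71.]
finger -1 5755 max z tool [-0.0307 -0.0045  0.0006] y [-0.0616 -0.04  ]
finger 1 5811 max z tool [-0.0309 -0.0044  0.0007] y [0.0404 0.0614]
```

View pics/w5.png

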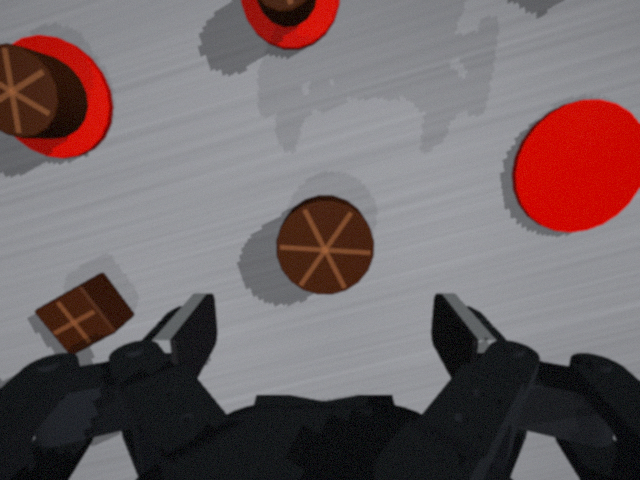

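The medium tablet sits on its base, top left. The large tablet is at (324,247) between the open jaws.

Request:
{"op": "carry_out", "data": {"series": "0.0012 0 -0.025 0;0 0 -0.03 0;0 0 -0.025 0;0 0 -0.015 0;0 0 -0.006 0;0 0 0 0;0 0 0 0"}}

```text
time: 20.38
tool_pos: [0.6088, -0.105, 0.0208]
tcp_rot: [0.419, 3.112, -0.0]
wrist_force: [-0.2, 0.7, 0.4]
width: 1.003
grip_force: 0.0
```

Request:
{"op": "carry_out", "data": {"series": "-0.0008 0 -0.005 0;0 0 -0.003 0;0 0 0 0;0 0 0 0"}}

```text
time: 20.88
tool_pos: [0.607, -0.1047, 0.0116]
tcp_rot: [-0.419, -3.113, 0.0]
wrist_force: [-0.1, 0.1, -1.5]
width: 1.002
grip_force: 0.0
```

Request:
{"op": "carry_out", "data": {"series": "0 0 0 0;0 0 0 0;0 0 0 0;0 0 0 0;0 0 0 0", "jaw": 0.1, "grip_force": 40}}

```text
time: 21.5
tool_pos: [0.6075, -0.1048, 0.0122]
tcp_rot: [0.419, 3.113, -0.0]
wrist_force: [-1.0, -0.4, 5.2]
width: 0.737
grip_force: 44.3
```

Request:
{"op": "carry_out", "data": {"series": "0 0 0.015 0;0 0 0.03 0;0 0 0.035 0;0 0 0.02 0;-0.003 0.017 0 0;0 0.03 0 0;0 0.035 0 0;0 0.035 0 0;0 0.03 0 0;0 0.02 0 0;0 0.01 0 0;0 0 0 0;0 0 0 0"}}

```text
time: 23.12
tool_pos: [0.604, 0.0716, 0.1115]
tcp_rot: [-0.42, -3.113, 0.001]
wrist_force: [1.2, 0.1, -0.3]
width: 0.735
grip_force: 44.1
```

```bash
python3 held.py; python3 w.py w6
```

```text
tcp [0.604  0.0716 0.1115] top in tool [0.0002 0.0002] z -0.015 diam 0.0635 tilt deg [0.2 0.1] world top [0.6038 0.0718 0.1265] underside z 0.0985 20965
t 23.175 tcp [0.6041 0.0714 0.1117] yaxis [ 0.265  0.964 -0.   ] z [-0. -0. -1.] q [ 0.08  0.25  1.88 -0.    1.01 -1.23] w 0.7317294989899985
red [33. 80.] 3720 ctr [ 0.4559 -0.0834] diam 0.0589 mean [ 0.4605 -0.0715  0.0054] hsv [  4. 242. 212.]
red [327. 212.] 5945 ctr [0.604  0.0729] diam 0.0862 mean [0.5856 0.0787 0.0052] hsv [  2. 248. 239.]
top [286.  19.] 3560 ctr [0.4676 0.0851] diam 0.0581 mean [0.476  0.0862 0.0269] hsv [ 10. 171.  86.]
top [ 5. 81.] 499 ctr [ 0.4609 -0.0773] diam 0.0268 mean [ 0.4636 -0.0722  0.0258] hsv [ 12. 199.  45.]
top [499. 214.] 2781 ctr [0.6109 0.1801] diam 0.0366 mean [0.6101 0.1792 0.0269] hsv [ 14. 232. 219.]
top [628. 332.] 1074 ctr [0.7133 0.2568] diam 0.0351 mean [0.711  0.2498 0.0263] hsv [131. 161. 134.]
finger -1 21120 max z tool [-0.0156 -0.0113  0.0059] y [-0.0606 -0.0004]
finger 1 21089 max z tool [-0.0155 -0.0114  0.0059] y [0.0006 0.0606]
```

Request:
{"op": "carry_out", "data": {"series": "0.0003 0.001 -0.02 0;0 0 -0.025 0;0 0 -0.025 0;0 0 -0.012 0;0 0 -0.005 0;0 0 0 0;0 0 0 0"}}

```text
time: 24.15
tool_pos: [0.6053, 0.0734, 0.0257]
tcp_rot: [0.419, 3.112, 0.001]
wrist_force: [0.9, 0.0, -1.0]
width: 0.736
grip_force: 44.1
```

Request:
{"op": "carry_out", "data": {"series": "-0.0003 -0.0005 -0.005 0;0 0 -0.0012 0;0 0 -0.0006 0;0 0 0 0;0 0 0 0"}}

```text
time: 24.78
tool_pos: [0.6039, 0.0728, 0.0182]
tcp_rot: [-0.419, -3.113, 0.0]
wrist_force: [-3.0, -1.6, 4.8]
width: 0.733
grip_force: 44.5
```

Light contact. I'll release and back off.

Request:
{"op": "carry_out", "data": {"series": "0 0 0 0;0 0 0 0;0 0 0 0;0 0 0 0", "jaw": 0.85}}

```text
time: 25.28
tool_pos: [0.6041, 0.0728, 0.0178]
tcp_rot: [0.419, 3.113, 0.0]
wrist_force: [0.4, -0.3, 0.1]
width: 0.927
grip_force: 0.0
```

Request:
{"op": "carry_out", "data": {"series": "0 0 0.01 0;0 0 0.02 0;0 0 0.035 0;0 0 0.035 0;0 0 0.035 0;0 0.03 0.03 0;0 0.04 0.02 0;0 0.04 0 0;0 0.04 0 0;0 0.04 0 0;0 0.04 0 0;0 0 0 0;0 0 0 0"}}

```text
time: 26.9
tool_pos: [0.6041, 0.3027, 0.2041]
tcp_rot: [0.418, 3.113, 0.0]
wrist_force: [-0.6, -0.4, 0.6]
width: 0.923
grip_force: 0.0
```

Run:
```python
from workcell import eyes
from h import *
p,d=eyes.read_camera("scene"); cv2.imwrite("pics/end.png",p); blobs(p,cloud(d,eyes.get_calibration("scene")),d)
```

```text
red [585. 137.] 231 ctr [0.4656 0.6723] diam 0.0772 mean [0.4694 0.667  0.011 ] hsv [  2. 207.  73.]
red [612. 194.] 469 ctr [0.6204 0.6158] diam 0.1424 mean [0.6359 0.5934 0.0108] hsv [  6. 209.  69.]
red [266. 223.] 283 ctr [ 0.456  -0.0859] diam 0.0594 mean [ 0.4651 -0.087   0.0054] hsv [  1. 225. 118.]
red [183. 254.] 441 ctr [ 0.4729 -0.2496] diam 0.0739 mean [ 0.4854 -0.2487  0.0053] hsv [  2. 225. 116.]
red [371. 262.] 505 ctr [0.6051 0.0709] diam 0.0868 mean [0.6202 0.062  0.0053] hsv [  1. 225. 114.]
red [285. 460.] 113 ctr [ 0.8775 -0.1842] diam 0.0899 mean [ 0.889  -0.1897  0.0147] hsv [  7. 207.  71.]
top [439.   3.] 135 ctr [-0.2039  0.6724] diam 0.0932 mean [-0.1833  0.6587  0.0286] hsv [24.  6. 80.]
top [590. 130.] 289 ctr [0.4527 0.702 ] diam 0.156 mean [0.468  0.6716 0.0292] hsv [  9. 194.  74.]
top [613. 186.] 339 ctr [0.6174 0.6114] diam 0.1426 mean [0.631  0.5903 0.029 ] hsv [  9. 209.  69.]
top [351. 191.] 527 ctr [0.4577 0.092 ] diam 0.0723 mean [0.461  0.0905 0.0267] hsv [ 10. 158.  52.]
top [263. 212.] 264 ctr [ 0.4564 -0.0873] diam 0.0381 mean [ 0.4593 -0.088
[... 161 characters left out ...]
4708 -0.2499] diam 0.0527 mean [ 0.4749 -0.249   0.032 ] hsv [  9. 158.  53.]
top [373. 246.] 872 ctr [0.6044 0.0723] diam 0.0657 mean [0.6075 0.0703 0.0322] hsv [  9. 159.  53.]
top [ 17. 320.] 744 ctr [ 0.5281 -0.5144] diam 0.2843 mean [ 0.5402 -0.5155  0.029 ] hsv [30. 19. 83.]
top [496. 264.] 285 ctr [0.7147 0.2588] diam 0.0371 mean [0.7148 0.2577 0.0269] hsv [128. 136.  91.]
top [175. 311.] 564 ctr [ 0.6119 -0.2823] diam 0.056 mean [ 0.6137 -0.2827  0.0268] hsv [  9. 157.  53.]
top [284. 409.] 5966 ctr [ 0.8284 -0.1694] diam 0.1284 mean [ 0.8299 -0.1701  0.034 ] hsv [  8. 166.  48.]
top [290. 455.] 167 ctr [ 0.8712 -0.1771] diam 0.1068 mean [ 0.8895 -0.1824  0.0287] hsv [  7. 207.  71.]
```

View pics/end.png

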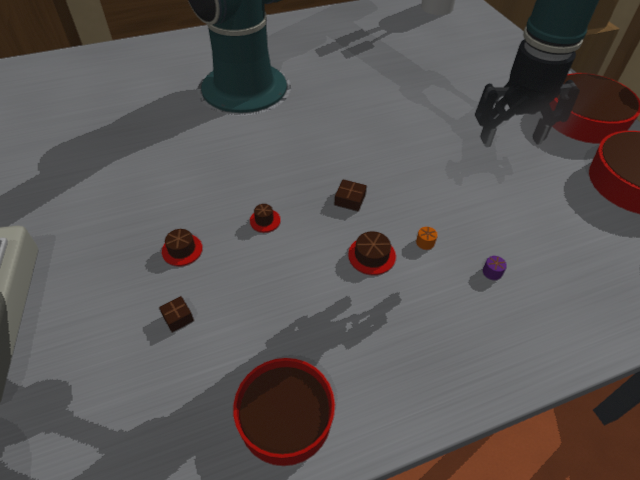

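All three tablets are centred on their bases at (263,212), (179,241) and (373,246). The squares have not moved and the arm is clear.

```bash
python3 -c "from workcell import bot; print(bot.finish_job())"
```

```text
the job is handed in; nothing more can be done
None
```

I set the small, medium and large round tablets flat and scored face up on their matching red bases, each within about 2 mm of centre by camera, left the square tablets where they were, and handed the job in at about 27 s.

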